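# Square a flange blank up in the fit-up jig

### The job

In the fit-up jig, turn the round steel blank by its stud, without lifting it off the plate, until its flat edge faces the alignment bar, and press the flat gently home: flush on the bar, with a light but definite push (about 8 N), held for about a second. Then bring the sliding stop up with a light push (about 6 N) until its nose bears on the back of the blank and traps it against the bar, and let go. Never push hard on the bar, and leave the pipe offcut, the plate stack and the hammer alone.

Things in the scene. Friction and masses are not known exactly. Their poses are not given: they have to be found in the camera images.
- jig: fixed steel plate 300 x 150 x 12 mm on the bench. Origin under its centre, on the bench; +x runs along it towards the alignment bar, z up. Two rails, 14 wide, 7 high above the plate, run from x = -25 to 125, inner faces at y = -50 and 50. The bar's working face lies somewhere from x = 97 to 125; with its flat home on it the blank's centre is 36 mm short of that.
- bar: fixed holder carrying the alignment bar across the jig's far end. Origin on the plate at jig x = 125, axes as the jig's. The bar, dark steel, 96 mm long, 12 thick, 26 high, is set 0 to 28 mm forward (-x) of the origin on two screws, square to the jig: its working face looks to -x. This setting differs each time, is NOT measured (find it by touch) and does not give under the push.
- disc: the blank: loose dark steel disc, 92 mm across, 8 thick, 0.34 to 0.5 kg, on the plate between the rails. Origin at its centre, underside. Its flat, 57 long, is square to its +x, 36 from the centre; a stud stands 30 from the centre along -x. It starts short of the bar, its +x turned 34 to 97 degrees anticlockwise (from above) from the jig's; home, both agree. Drags with 1.5 to 3.6 N.
- stud_top (a point): middle of the top of the blank's stud, a round bright steel pin 14 mm in diameter standing 34 mm above the disc's face (top 54 mm above the bench, face 20). Axes as the blank's.
- stop (a joint): how far (m) the sliding stop stands forward along the jig's +x. Its nose face is at jig x = -0.075 + this, so it meets the back of the home blank at 0.090 to 0.118, as the bar is set. Starts at 0 to 0.01, range 0 to 0.13. It slides with about 2.5 N of friction and stays where it is left.
- stop_grip (a point): middle of the top of the stop's upright handle, a steel plate 16 mm thick along the jig's x, 40 wide, 34 tall, on the stop's grey base (60 wide, 70 long, 16 high). This point is 50 mm behind the nose face and about 62 above the bench; the base reaches 20 further back. Axes as the jig's.
- pipe_offcut: bystander: an upright dark pipe offcut, 76 mm diameter, 75 mm tall; origin at the centre of its underside.
- plate_stack: bystander: a stack of steel plates 100 x 70 x 18 mm; origin at the centre of its underside.
- hammer: bystander: a hammer about 240 mm long lying on the bench, handle towards its -x.
- stop_nose (a point): middle of the lower edge of the stop's flat nose face (60 mm wide, 16 high), which looks to the jig's +x; touching the blank it is 46 mm from the blank's centre. Axes as the jig's.

How it is judged:
By the outcome, as a careful person would: the job done as asked, in the order asked, and still so for the second after the job is handed in, with the robot touching nothing.
It also fails if it takes over 72 s, if anything falls off the work surface, if the arm or the gripper's body presses on something with over 40 N, if the wrist force passes 120 N, or if a joint passes its speed limit or range.

### The arm

A 6-joint arm with a two-finger parallel gripper is mounted at the origin on the work surface. World frame = base frame: x ahead of the robot, y to its left, z up, the work surface at z = 0. Lengths are in m, angles in rad, forces in N, time in s.
With the tool pointing down it reaches from about 0.325 to 0.875 m from the base axis. Payload 4.4 kg.
Tool frame: the origin (TCP) lies on the mounting face of the last link; the fingertips stand 173 mm ahead of it and the grasp point (between the pads) lies 155 mm ahead of it; z points along the fingers, y is the direction in which the jaws open and shut (so a half turn about z gives the same grasp; the last joint's range is limited). The gripper opens to 85 mm and grips with 20 to 120 N. Pads are 22 mm wide; open, the fingers measure 114 mm over their backs; the gripper's body (76 mm by 85 mm) begins 54 mm behind the grasp point. The pads swing forward as they close: fully open they stand 13 mm farther back than shut.
Start: joints at [-1.399, 0.207, 1.542, -0, 1.393, -0.15], TCP at [0.182, -0.545, 0.405] pointing down, gripper open.
Joint ranges: [-2.73, 2.73], [-0.86, 2.22], [0.23, 2.46], [-1.11, 4.25], [0.08, 2.63], [-2.82, 2.82]. Speed limits (rad/s): [2.79, 2.79, 3.14, 3.14, 3.14, 3.14].

### API

Orientations are given as a rotation vector (axis times angle).
In Python, from rig import ctrl, get_image, calibration, finder gives the robot as it stands.
- The arm moves only by the shell command python3 -m jog 'ROWS' [FORCE]. ROWS is JSON, a list of rows, each an object with "grip": the opening, from 0 (shut) to 1 (fully open); "xyz": the shift along the tool's x, y, z each as a share of 0.1 m, from -1 to 1, a list of three; "yaw": the turn about the tool's z as a share of 60 degrees, from -1 to 1. In form: [{"grip": grip, "xyz": [dx, dy, dz], "yaw": yaw}, ...]. A call has 1 to 20 rows; each row is the pose to reach, as a shift and turn from the pose measured when the call began, along the tool's axes at that moment; what a row does not reach only later rows make up. A row lasts 1/10 s, in which the tool goes at most 50 mm and 8.59 degrees, less where a joint would pass 70% of its speed; a pose out of reach is approached as far as the arm can. A call with a number of a shift or a turn outside -1 to 1 is refused whole. A call with a gripper value outside its range is refused whole. The fingers move at their own pace and stop on an object; FORCE is the grip in N (left out, the last holds). Time passes only in rows, so rows that repeat a pose let the fingers close. It gives the time, the measured TCP pose, the force and the opening at its end, in the units of the state.
- ctrl.sense(): the state, without advancing time (a new reading comes with each control period).
- get_image(name): name is "scene" or "top"; returns the picture (400x640x3 uint8, red, green, blue); there is no depth.
- calibration(name): a dict with "camera_matrix" (3x3 intrinsics, pixels), "D" ([k1, k2, p1, p2, k3] as OpenCV has them; the pictures are not rectified), "camera_from_world" (4x4, takes a point from world to camera coordinates). Camera axes: x right, y down, z forward; pixel columns grow to the right and rows downward; lengths in m; the calibration is good to about 2 mm. A picture is of the moment at which its call begins. calibration takes no time and is no camera call.
- ctrl.job_done(): hands the job in, once; it reports no verdict.
Trained networks look in the newest picture that a camera, given by its name, has taken for a name from the list of things; names that differ only in an ending like _2 or _b are one class to them, and where a whole thing is asked for, a point or a joint stands for the part that bears it (a point fixed in the world has none). Each returns a list of dicts, best first, with "conf" (0 to 1); they miss things now and then, are a little off and sometimes report something else, mostly with a low value. They report only what shows in the picture. A call takes as long as a camera call.
- finder.boxes_of(camera, thing): "bbox" ([left, top, right, bottom] in pixels, round what is visible of it).
- finder.tip_of(camera, thing): "uv" ([column, row] in pixels: a listed point, or the origin of a listed thing).
The state is a dict: "time": time; "qpos": joint angles; "joint_vel": joint speeds; "effort": joint torques, N m; "ee_pos": TCP position; "orientation": TCP orientation; "wrist_force": force on the tool from outside, world axes, zero at the start; "wrist_torque": the same for the moment, N m; "finger_gap": finger opening in m.
Only numpy, scipy, OpenCV 4.12 (cv2) and the standard library are available. Lean on these libraries where they do the work, as an engineer would, in place of code of your own. Each camera call takes 0.05 s, during which the arm holds its last target. There are 200 camera calls.

## Working session

There is one attempt and no reset: what is moved stays moved. The work goes in short steps, Python scripts to look and compute and a shell command to move; the robot and the scene stay as the last step left them, time stands still between calls to the robot, and variables do not carry over. Pictures are saved under pics/ and viewed, about 8 in all and at most 12, crops included, and the job is handed in when it is done.

```bash
ls; mkdir -p pics
cat > h.py <<'E'
import numpy as np, cv2
from rig import ctrl, get_image, calibration, finder
from scipy.spatial.transform import Rotation as R
def ray(cam,uv):
    c=calibration(cam);K=np.array(c["camera_matrix"]);D=np.array(c["D"]);T=np.array(c["camera_from_world"])
    p=cv2.undistortPoints(np.array([[uv]],float),K,D)[0,0]
    d=T[:3,:3].T@np.array([p[0],p[1],1]);o=-T[:3,:3].T@T[:3,3];return o,d
def atz(cam,uv,z):
    o,d=ray(cam,uv);return o+d*(z-o[2])/d[2]
def proj(cam,P):
    c=calibration(cam);T=np.array(c["camera_from_world"])
    return cv2.projectPoints(np.array(P,float).reshape(-1,3),cv2.Rodrigues(T[:3,:3])[0],T[:3,3],np.array(c["camera_matrix"]),np.array(c["D"]))[0][:,0]
E
python3 - <<'E'
from h import *
for c in("scene","top"):
    cv2.imwrite(f"pics/{c}0.png",get_image(c)[:,:,::-1])
Z=dict(jig=0,bar=.012,disc=.012,stud_top=.054,stop_grip=.062,stop_nose=.012,pipe_offcut=0,plate_stack=0,hammer=0)
for n,z in Z.items():
    for c in("scene","top"):
        for r in finder.tip_of(c,n)[:2]:
            print(n,c,np.round(r["uv"],1),round(r["conf"],2),atz(c,r["uv"],z).round(4))
s=ctrl.sense();print({k:np.round(v,3) for k,v in s.items()})
E
```

```text
pics
jig scene [327.4 227. ] 0.72 [0.5878 0.005  0.    ]
jig top [319.8 189.1] 0.9 [0.5878 0.0009 0.    ]
bar scene [289.4 210.2] 0.52 [ 0.4513 -0.0293  0.012 ]
bar top [327.2 237.3] 0.61 [ 0.4552 -0.0218  0.012 ]
disc scene [314.4 222.8] 0.79 [ 0.5515 -0.0172  0.012 ]
disc scene [235.6 299.6] 0.53 [ 0.5838 -0.3862  0.012 ]
disc top [322.1 201.7] 0.59 [ 0.5505 -0.0061  0.012 ]
stud_top scene [308.  210.4] 0.75 [ 0.5267 -0.0196  0.054 ]
stud_top scene [289.7 209.4] 0.53 [ 0.4798 -0.055   0.054 ]
stud_top top [321.7 203.3] 0.46 [ 0.5375 -0.0051  0.054 ]
stop_grip scene [362.2 225. ] 0.66 [0.6998 0.0381 0.062 ]
stop_grip top [313.2 145.1] 0.73 [0.6919 0.021  0.062 ]
stop_nose scene [345.4 228.5] 0.57 [0.6423 0.0295 0.012 ]
stop_nose top [315.  167.1] 0.69 [0.6461 0.0154 0.012 ]
stop_nose top [180.1 182.9] 0.51 [0.5927 0.3779 0.012 ]
pipe_offcut scene [395.4 173. ] 0.68 [0.5986 0.3692 0.    ]
pipe_offcut top [177.6 183.7] 0.72 [0.5932 0.3881 0.    ]
plate_stack scene [232.4 303.3] 0.69 [ 0.5791 -0.3961  0.    ]
plate_stack top [464.6 193.3] 0.91 [ 0.5859 -0.3911  0.    ]
plate_stack top [178.8 182.6] 0.27 [0.5964 0.3851 0.    ]
hammer scene [361.1 146.4] 0.64 [0.4095 0.4099 0.    ]
hammer top [168.3 254.2] 0.71 [0.4018 0.3954 0.    ]
{'time': np.float64(1.0), 'qpos': array([-1.399,  0.207,  1.541, -0.   ,  1.394, -0.15 ]), 'joint_vel': array([-0.   , -0.001,  0.001,  0.   , -0.001, -0.001]), 'effort': array([ 2.0000e-03, -3.8306e+01, -2.9198e+01, -0.0000e+00,  1.0000e-03,
       -0.0000e+00]), 'ee_pos': array([ 0.182, -0.545,  0.405]), 'orientation': array([-3.101, -0.505,  0.   ]), 'wrist_force': array([0.179, 0.48 , 0.16 ]), 'wrist_torque': array([0.057, 0.023, 0.034]), 'finger_gap': np.float64(0.085)}
```

Run:
```python
import cv2,numpy as np
t=cv2.imread("pics/top0.png");s=cv2.imread("pics/scene0.png")
a=cv2.resize(t[120:270,250:400],(600,600),interpolation=cv2.INTER_CUBIC)
cv2.imwrite("pics/a.png",a)
b=cv2.resize(s[160:280,250:410],(800,600),interpolation=cv2.INTER_CUBIC)
cv2.imwrite("pics/b.png",b)
```

```text
(no output)
```

View pics/a.png

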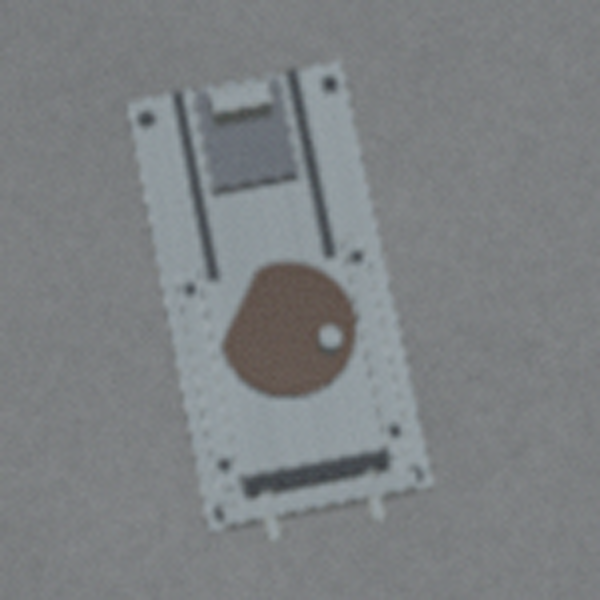

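View pics/b.png

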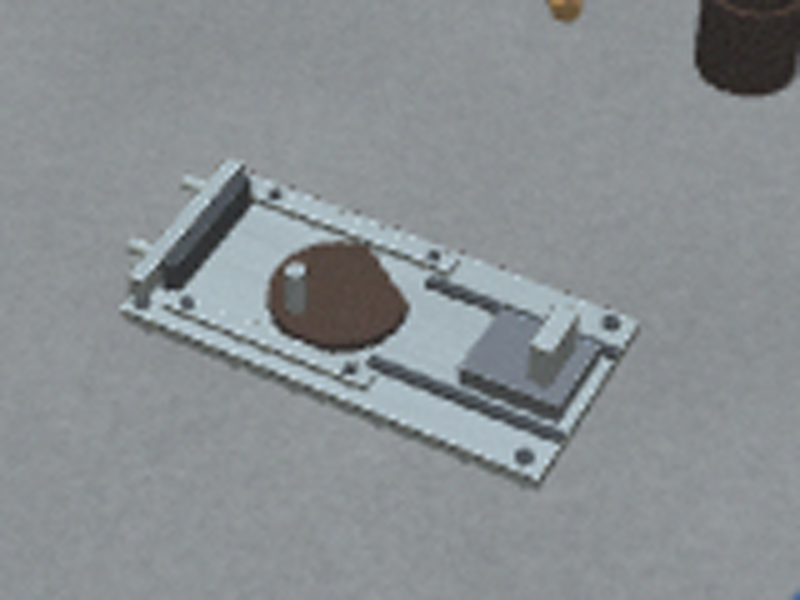

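```bash
cat > m.py <<'E'
from h import *
f=lambda x,y:(250+x/4,120+y/4)
P=np.array([atz("top",f(*p),.012)[:2] for p in[(130,102),(343,62),(432,485),(212,530)]])
# model corners in jig: far end (-x) first. image left = +y world
M=np.array([[-.15,-.075],[-.15,.075],[.15,.075],[.15,-.075]])
A=M-M.mean(0);B=P-P.mean(0);U,S,V=np.linalg.svd(A.T@B);Rm=(U@V).T
t=P.mean(0);print("jig",t,np.degrees(np.arctan2(Rm[1,0],Rm[0,0])),"det",np.linalg.det(Rm),"res",(A@Rm.T-B).round(4).tolist())
J=lambda p:(Rm.T@(np.array(p)[:2]-t)).round(4)
s=atz("top",f(330,335),.054);d=atz("top",f(290,330),.02)
print("stud",s,J(s),"disc",d,J(d))
v=J(d)-J(s);print("disc ang in jig",np.degrees(np.arctan2(v[1],v[0])),np.linalg.norm(v))
F=[atz("top",f(*p),.02) for p in[(257,270),(225,345)]];e=J(F[1])-J(F[0]);print("flat dir",np.degrees(np.arctan2(e[1],e[0])),np.linalg.norm(e))
print("stud scene",J(atz("scene",(250+296/5,160+269/5),.054)))
for n,p in[("L",(243,485)),("R",(388,460))]: print("barface top",n,J(atz("top",f(*p),.038)))
g=atz("top",f(242,100),.062);print("grip",g,J(g));n=atz("top",f(257,185),.028);print("nose",n,J(n))
E
python3 m.py
```

```text
jig [0.57597378 0.00115973] -167.4495334185115 det 0.9999999999999999 res [[0.0007, 0.0007], [0.0007, -0.0], [-0.001, -0.0018], [-0.0004, 0.0012]]
stud [ 0.53703785 -0.03299868  0.054     ] [0.0454 0.0249] disc [ 0.54669098 -0.00721864  0.02      ] [0.0304 0.0018]
disc ang in jig -122.99770510121631 0.02754287566685803
flat dir -33.51800864525191 0.055414799467290325
stud scene [0.0417 0.0209]
barface top L [ 0.128  -0.0485]
barface top R [0.1301 0.0463]
grip [0.69204362 0.02815796 0.062     ] [-0.1192 -0.0011]
nose [0.64385142 0.01726046 0.028     ] [-0.0698 -0.001 ]
```

```bash
cat >> h.py <<'E'
JT=np.array([.57597,.00116]);JA=np.radians(-167.45)
JR=np.array([[np.cos(JA),-np.sin(JA)],[np.sin(JA),np.cos(JA)]])
def j2w(p): return JT+JR@np.array(p)
def w2j(p): return JR.T@(np.array(p)[:2]-JT)
def state():
    s=ctrl.sense();Rt=R.from_rotvec(s["orientation"]).as_matrix();ya=np.degrees(np.arctan2(Rt[1,1],Rt[0,1])-JA)
    f=JR.T@np.array(s["wrist_force"])[:2]
    print("t",round(float(s["time"]),2),"tcp",np.round(s["ee_pos"],4),"jig",w2j(s["ee_pos"]).round(4),"yaw_y_jig",round((ya+180)%360-180,1),"F_jig",f.round(2),"Fz",np.round(s["wrist_force"][2],2),"Mz",np.round(s["wrist_torque"][2],2),"gap",np.round(s["finger_gap"],4),"q6",np.round(s["qpos"][5],2))
    return s,Rt
def goto(xy,z,yaw=None):
    "shares in tool axes; yaw=desired tool-y angle in jig frame, deg"
    s,Rt=state();d=Rt.T@(np.array([*xy,z])-np.array(s["ee_pos"]));out=(d/.1).round(4)
    y=0
    if yaw is not None:
        cur=np.degrees(np.arctan2(Rt[1,1],Rt[0,1])-JA);y=-((yaw-cur+180)%360-180)/60
    print("xyz",out.tolist(),"yaw",round(y,4))
E
python3 - <<'E'
from h import *
def tri(a,b):
    A=np.zeros((3,3));v=np.zeros(3)
    for o,d in(a,b):
        d=d/np.linalg.norm(d);M=np.eye(3)-np.outer(d,d);A+=M;v+=M@o
    return np.linalg.solve(A,v)
p=tri(ray("top",(250+330/4,120+335/4)),ray("scene",(250+296/5,160+269/5)));print("stud",p,w2j(p))
goto(p[:2],.30,147)
E
```

```text
stud [ 0.53868122 -0.03097563  0.0546121 ] [0.04338063 0.02326527]
t 1.0 tcp [ 0.1824 -0.5453  0.4047] jig [0.5029 0.4479] yaw_y_jig 95.9 F_jig [-0.28 -0.43] Fz 0.16 Mz 0.03 gap 0.0853 q6 -0.15
xyz [5.0106, -3.7477, 1.0469] yaw -0.851
```

```bash
python3 -m jog '[{"grip":0.5,"xyz":[0.4,-0.3,0],"yaw":0},{"grip":0.5,"xyz":[0.8,-0.6,0],"yaw":0},{"grip":0.5,"xyz":[1,-0.75,0],"yaw":0}]' 60
python3 -m jog '[{"grip":0.5,"xyz":[0.4,-0.3,0],"yaw":0},{"grip":0.5,"xyz":[0.8,-0.6,0],"yaw":0},{"grip":0.5,"xyz":[1,-0.75,0],"yaw":0}]'
python3 -m jog '[{"grip":0.5,"xyz":[0.4,-0.3,0],"yaw":0},{"grip":0.5,"xyz":[0.8,-0.6,0],"yaw":0},{"grip":0.5,"xyz":[1,-0.75,0],"yaw":0}]'
python3 -c "
from h import *
goto((.5387,-.031),.30,147)"
```

```text
time: 1.3
ee_pos: [0.2547, -0.4399, 0.4044]
orientation: [-3.099, -0.507, -0.001]
wrist_force: [-0.1, -0.8, -0.7]
finger_gap: 0.0444
time: 1.6
ee_pos: [0.3267, -0.3342, 0.4047]
orientation: [-3.097, -0.51, -0.003]
wrist_force: [0.3, -0.7, -0.2]
finger_gap: 0.0426
time: 1.9
ee_pos: [0.3985, -0.2284, 0.4053]
orientation: [-3.096, -0.513, -0.004]
wrist_force: [0.3, -0.4, -0.5]
finger_gap: 0.0426
t 1.9 tcp [ 0.3985 -0.2284  0.4053] jig [0.2231 0.1855] yaw_y_jig 96.3 F_jig [-0.24  0.49] Fz -0.45 Mz -0.03 gap 0.0426 q6 0.53
xyz [1.96, -1.4133, 1.0624] yaw -0.8455
```

```bash
python3 -m jog '[{"grip":0.5,"xyz":[0.4,-0.3,0.2],"yaw":0},{"grip":0.5,"xyz":[0.8,-0.6,0.4],"yaw":0},{"grip":0.5,"xyz":[1,-0.75,0.5],"yaw":0},{"grip":0.5,"xyz":[1,-0.75,0.5],"yaw":0}]'
python3 -m jog '[{"grip":0.5,"xyz":[0.4,-0.3,0.2],"yaw":-0.14},{"grip":0.5,"xyz":[0.8,-0.5,0.4],"yaw":-0.28},{"grip":0.5,"xyz":[0.96,-0.66,0.56],"yaw":-0.42},{"grip":0.5,"xyz":[0.96,-0.66,0.56],"yaw":-0.56},{"grip":0.5,"xyz":[0.96,-0.66,0.56],"yaw":-0.7},{"grip":0.5,"xyz":[0.96,-0.66,0.56],"yaw":-0.845},{"grip":0.5,"xyz":[0.96,-0.66,0.56],"yaw":-0.845},{"grip":0.5,"xyz":[0.96,-0.66,0.56],"yaw":-0.845}]'
python3 -c "
from h import *
goto((.5387,-.031),.20,147)"
```

```text
time: 2.3
ee_pos: [0.4697, -0.1215, 0.3537]
orientation: [-3.091, -0.521, -0.0]
wrist_force: [0.7, -0.6, -0.2]
finger_gap: 0.043
time: 3.1
ee_pos: [0.5388, -0.028, 0.2986]
orientation: [-2.575, -1.79, -0.005]
wrist_force: [0.5, -0.2, -0.3]
finger_gap: 0.0428
t 3.1 tcp [ 0.5388 -0.028   0.2986] jig [0.0427 0.0204] yaw_y_jig 147.1 F_jig [-0.41  0.34] Fz -0.28 Mz 0.04 gap 0.0428 q6 0.14
xyz [-0.0333, 0.0122, 0.9859] yaw 0.0012
```

```bash
python3 -m jog '[{"grip":0.5,"xyz":[-0.03,0.01,0.2],"yaw":0},{"grip":0.5,"xyz":[-0.03,0.01,0.45],"yaw":0},{"grip":0.5,"xyz":[-0.03,0.01,0.7],"yaw":0},{"grip":0.5,"xyz":[-0.03,0.01,0.85],"yaw":0},{"grip":0.5,"xyz":[-0.03,0.01,0.97],"yaw":0},{"grip":0.5,"xyz":[-0.03,0.01,0.97],"yaw":0}]'
python3 -c "
from h import *
state()"
python3 -m jog '[{"grip":0.1,"xyz":[0,0,0],"yaw":0},{"grip":0.1,"xyz":[0,0,0],"yaw":0},{"grip":0.1,"xyz":[0,0,0],"yaw":0},{"grip":0.1,"xyz":[0,0,0],"yaw":0},{"grip":0.1,"xyz":[0,0,0],"yaw":0},{"grip":0,"xyz":[0,0,0],"yaw":0},{"grip":0,"xyz":[0,0,0],"yaw":0}]' 60
python3 -c "
from h import *
state()
for c in('scene','top'): cv2.imwrite(f'pics/{c}1.png',get_image(c)[:,:,::-1])
t=cv2.imread('pics/top1.png')[120:270,250:400];s=cv2.imread('pics/scene1.png')[160:280,250:400]
cv2.imwrite('pics/c.png',np.hstack([cv2.resize(t,(400,400),interpolation=2),cv2.resize(s,(400,400),interpolation=2)]))"
```

```text
time: 3.7
ee_pos: [0.5379, -0.0306, 0.2001]
orientation: [-2.574, -1.788, -0.001]
wrist_force: [0.3, -0.4, 0.8]
finger_gap: 0.0431
t 3.7 tcp [ 0.5379 -0.0306  0.2001] jig [0.0441 0.0228] yaw_y_jig 147.0 F_jig [-0.25  0.44] Fz 0.76 Mz -0.04 gap 0.0431 q6 0.13
time: 4.4
ee_pos: [0.5383, -0.0308, 0.2012]
orientation: [-2.575, -1.789, -0.003]
wrist_force: [-2.0, 0.4, 6.1]
finger_gap: 0.0117
t 4.4 tcp [ 0.5383 -0.0308  0.2012] jig [0.0437 0.023 ] yaw_y_jig 147.0 F_jig [ 1.88 -0.79] Fz 6.08 Mz 0.04 gap 0.0117 q6 0.13
```

View pics/c.png

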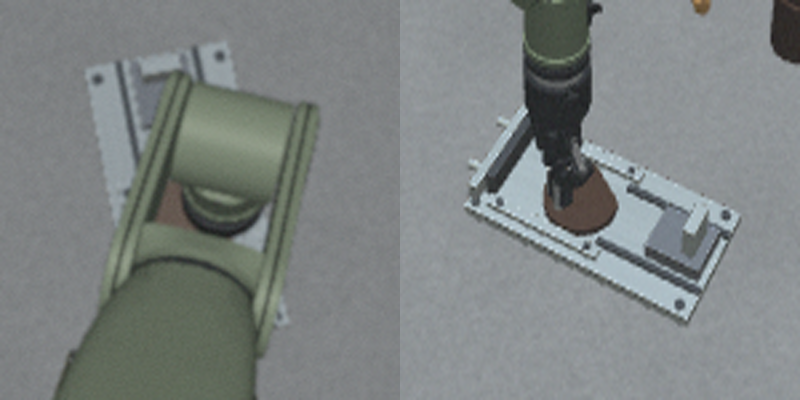

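```bash
cat > arc.py <<'E'
from h import *
import sys
# args: C x y, phi0, phi1, n
cx,cy,p0,p1,n=map(float,sys.argv[1:6]);s,Rt=state()
rad=np.radians;S0=np.array([cx,cy])-.03*np.array([np.cos(rad(p0)),np.sin(rad(p0))])
for p in np.linspace(p0,p1,int(n)+1)[1:]:
    S=np.array([cx,cy])-.03*np.array([np.cos(rad(p)),np.sin(rad(p))])
    d=Rt.T@np.array([*(JR@(S-S0)),0]);print('{"grip":0,"xyz":[%.3f,%.3f,0],"yaw":%.3f}'%(d[0]*10,d[1]*10,-(p-p0)/60),end=",")
print()
E
python3 arc.py .0274 -.0022 -123 -65 12
```

```text
t 4.5 tcp [ 0.5383 -0.0308  0.2013] jig [0.0437 0.023 ] yaw_y_jig 147.0 F_jig [ 2.42 -0.17] Fz 6.15 Mz 0.02 gap 0.0117 q6 0.13
{"grip":0,"xyz":[0.001,0.025,0],"yaw":-0.081},{"grip":0,"xyz":[0.004,0.050,0],"yaw":-0.161},{"grip":0,"xyz":[0.010,0.075,0],"yaw":-0.242},{"grip":0,"xyz":[0.017,0.099,0],"yaw":-0.322},{"grip":0,"xyz":[0.026,0.123,0],"yaw":-0.403},{"grip":0,"xyz":[0.038,0.145,0],"yaw":-0.483},{"grip":0,"xyz":[0.051,0.167,0],"yaw":-0.564},{"grip":0,"xyz":[0.066,0.187,0],"yaw":-0.644},{"grip":0,"xyz":[0.082,0.207,0],"yaw":-0.725},{"grip":0,"xyz":[0.100,0.224,0],"yaw":-0.806},{"grip":0,"xyz":[0.120,0.240,0],"yaw":-0.886},{"grip":0,"xyz":[0.141,0.254,0],"yaw":-0.967},
```

```bash
python3 -m jog '[{"grip":0,"xyz":[0.001,0.025,0],"yaw":-0.08},{"grip":0,"xyz":[0.004,0.05,0],"yaw":-0.16},{"grip":0,"xyz":[0.01,0.075,0],"yaw":-0.24},{"grip":0,"xyz":[0.017,0.1,0],"yaw":-0.32},{"grip":0,"xyz":[0.026,0.123,0],"yaw":-0.4},{"grip":0,"xyz":[0.038,0.145,0],"yaw":-0.48},{"grip":0,"xyz":[0.05,0.167,0],"yaw":-0.56},{"grip":0,"xyz":[0.066,0.187,0],"yaw":-0.645},{"grip":0,"xyz":[0.082,0.207,0],"yaw":-0.725},{"grip":0,"xyz":[0.1,0.224,0],"yaw":-0.805},{"grip":0,"xyz":[0.12,0.24,0],"yaw":-0.885},{"grip":0,"xyz":[0.141,0.254,0],"yaw":-0.967},{"grip":0,"xyz":[0.141,0.254,0],"yaw":-0.967}]'
python3 arc.py .0274 -.0022 -65 -7 12
python3 -c "
from h import *
for c in('scene','top'): cv2.imwrite(f'pics/{c}2.png',get_image(c)[:,:,::-1])
t=cv2.imread('pics/top2.png')[120:270,250:400];s=cv2.imread('pics/scene2.png')[180:260,260:360]
cv2.imwrite('pics/d.png',np.hstack([cv2.resize(t,(300,480),interpolation=2)[:,:300],cv2.resize(s,(500,480),interpolation=2)]))"
```

```text
time: 5.8
ee_pos: [0.5669, -0.0264, 0.2013]
orientation: [-1.384, -2.814, -0.006]
wrist_force: [-1.6, -1.1, 2.0]
finger_gap: 0.012
t 5.8 tcp [ 0.5669 -0.0264  0.2013] jig [0.0148 0.0249] yaw_y_jig -154.9 F_jig [1.77 0.75] Fz 2.02 Mz 0.09 gap 0.012 q6 -0.86
{"grip":0,"xyz":[0.001,0.025,0],"yaw":-0.081},{"grip":0,"xyz":[0.004,0.050,0],"yaw":-0.161},{"grip":0,"xyz":[0.009,0.075,0],"yaw":-0.242},{"grip":0,"xyz":[0.017,0.099,0],"yaw":-0.322},{"grip":0,"xyz":[0.026,0.123,0],"yaw":-0.403},{"grip":0,"xyz":[0.037,0.145,0],"yaw":-0.483},{"grip":0,"xyz":[0.051,0.167,0],"yaw":-0.564},{"grip":0,"xyz":[0.066,0.188,0],"yaw":-0.644},{"grip":0,"xyz":[0.082,0.207,0],"yaw":-0.725},{"grip":0,"xyz":[0.100,0.224,0],"yaw":-0.806},{"grip":0,"xyz":[0.120,0.240,0],"yaw":-0.886},{"grip":0,"xyz":[0.141,0.255,0],"yaw":-0.967},
```

View pics/d.png

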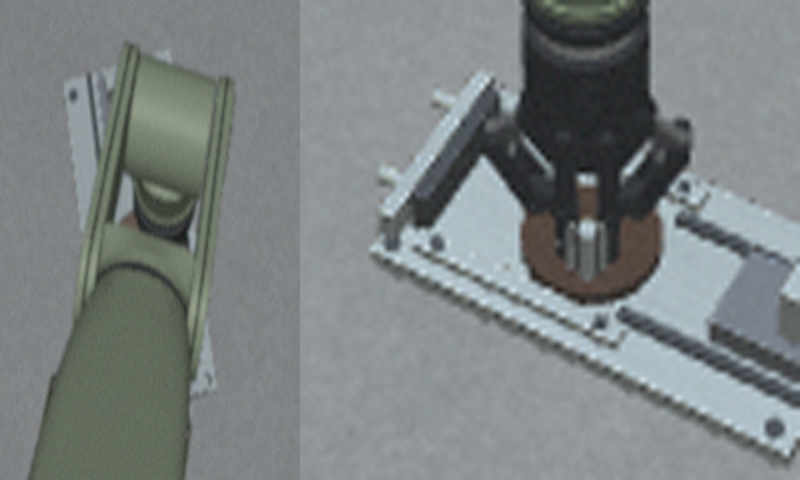

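```bash
python3 -m jog '[{"grip":0,"xyz":[0.001,0.025,0],"yaw":-0.08},{"grip":0,"xyz":[0.004,0.05,0],"yaw":-0.16},{"grip":0,"xyz":[0.01,0.075,0],"yaw":-0.24},{"grip":0,"xyz":[0.017,0.1,0],"yaw":-0.32},{"grip":0,"xyz":[0.026,0.123,0],"yaw":-0.4},{"grip":0,"xyz":[0.038,0.145,0],"yaw":-0.48},{"grip":0,"xyz":[0.05,0.167,0],"yaw":-0.56},{"grip":0,"xyz":[0.066,0.187,0],"yaw":-0.645},{"grip":0,"xyz":[0.082,0.207,0],"yaw":-0.725},{"grip":0,"xyz":[0.1,0.224,0],"yaw":-0.805},{"grip":0,"xyz":[0.12,0.24,0],"yaw":-0.885},{"grip":0,"xyz":[0.141,0.254,0],"yaw":-0.967},{"grip":0,"xyz":[0.141,0.254,0],"yaw":-0.967}]'
python3 - <<'E'
from h import *
state()
goto(j2w((-.0026,0)),.2013,-90)
for c in('scene','top'): cv2.imwrite(f'pics/{c}3.png',get_image(c)[:,:,::-1])
s=cv2.imread('pics/scene3.png')[180:260,260:380]
cv2.imwrite('pics/e.png',cv2.resize(s,(750,500),interpolation=2))
E
```

```text
time: 7.2
ee_pos: [0.5783, -0.0, 0.2013]
orientation: [0.15, -3.136, -0.008]
wrist_force: [-1.3, -1.8, 0.5]
finger_gap: 0.0116
t 7.2 tcp [ 0.5783 -0.      0.2013] jig [-0.002   0.0017] yaw_y_jig -97.1 F_jig [1.68 1.48] Fz 0.49 Mz 0.0 gap 0.0116 q6 -1.82
t 7.2 tcp [ 0.5783 -0.      0.2013] jig [-0.002   0.0017] yaw_y_jig -97.1 F_jig [1.68 1.48] Fz 0.49 Mz 0.0 gap 0.0116 q6 -1.82
xyz [-0.0036, 0.0172, 0.0] yaw -0.118
```

View pics/e.png

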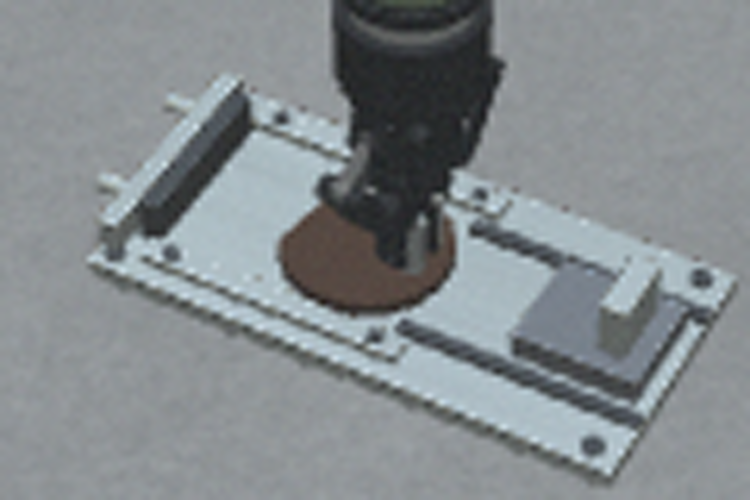

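```bash
python3 -m jog '[{"grip":0,"xyz":[0,0.008,0],"yaw":-0.06},{"grip":0,"xyz":[-0.004,0.017,0],"yaw":-0.118},{"grip":0,"xyz":[-0.004,0.017,0],"yaw":-0.118}]'
python3 - <<'E'
from h import *
g=lambda x,y:(260+x/6.25,180+y/6.25)
for p in[(150,235),(250,125)]:print("face bottom",w2j(atz("scene",g(*p),.012)).round(4))
for p in[(147,203),(240,92)]:print("face top",w2j(atz("scene",g(*p),.038)).round(4))
goto(j2w((.025,0)),.2013,-90)
E
```

```text
time: 7.6
ee_pos: [0.5783, 0.0016, 0.2013]
orientation: [0.338, -3.12, -0.009]
wrist_force: [-2.7, -1.2, 2.7]
finger_gap: 0.0122
face bottom [0.126  0.0402]
face bottom [ 0.1222 -0.0562]
face top [0.1251 0.0422]
face top [ 0.1255 -0.0526]
t 7.6 tcp [0.5783 0.0016 0.2013] jig [-0.0024  0.0001] yaw_y_jig -90.2 F_jig [2.87 0.63] Fz 2.73 Mz -0.09 gap 0.0122 q6 -1.94
xyz [0.2738, -0.0, 0.0007] yaw -0.0031
```

```bash
python3 -m jog '[{"grip":0,"xyz":[0.04,0,0],"yaw":0},{"grip":0,"xyz":[0.08,0,0],"yaw":0},{"grip":0,"xyz":[0.12,0,0],"yaw":0},{"grip":0,"xyz":[0.16,0,0],"yaw":0},{"grip":0,"xyz":[0.2,0,0],"yaw":0},{"grip":0,"xyz":[0.24,0,0],"yaw":0},{"grip":0,"xyz":[0.27,0,0],"yaw":0}]'
python3 -c "
from h import *
state()"
python3 -m jog '[{"grip":0,"xyz":[0.03,0,0],"yaw":0},{"grip":0,"xyz":[0.06,0,0],"yaw":0},{"grip":0,"xyz":[0.09,0,0],"yaw":0},{"grip":0,"xyz":[0.12,0,0],"yaw":0},{"grip":0,"xyz":[0.15,0,0],"yaw":0},{"grip":0,"xyz":[0.18,0,0],"yaw":0}]'
python3 -c "
from h import *
goto(j2w((.057,0)),.2013,-90)"
```

```text
time: 8.3
ee_pos: [0.5517, -0.0043, 0.2014]
orientation: [0.338, -3.121, -0.009]
wrist_force: [2.0, 0.7, -1.7]
finger_gap: 0.0121
t 8.3 tcp [ 0.5517 -0.0043  0.2014] jig [0.0249 0.    ] yaw_y_jig -90.2 F_jig [-2.09 -0.2 ] Fz -1.74 Mz 0.07 gap 0.0121 q6 -1.96
time: 8.9
ee_pos: [0.5338, -0.0082, 0.2015]
orientation: [0.338, -3.121, -0.009]
wrist_force: [0.8, 0.2, -1.1]
finger_gap: 0.0122
t 8.9 tcp [ 0.5338 -0.0082  0.2015] jig [ 0.0432 -0.0001] yaw_y_jig -90.2 F_jig [-0.87 -0.05] Fz -1.14 Mz 0.0 gap 0.0122 q6 -1.97
xyz [0.1383, -0.0011, 0.0018] yaw -0.0033
```

```bash
S='from h import *
state()'
python3 -m jog '[{"grip":0,"xyz":[0.02,0,0],"yaw":0},{"grip":0,"xyz":[0.04,0,0],"yaw":0},{"grip":0,"xyz":[0.06,0,0],"yaw":0},{"grip":0,"xyz":[0.08,0,0],"yaw":0}]'>/dev/null
python3 -c "$S"
python3 -m jog '[{"grip":0,"xyz":[0.01,0,0],"yaw":0},{"grip":0,"xyz":[0.02,0,0],"yaw":0}]'>/dev/null
python3 -c "$S"
python3 -m jog '[{"grip":0,"xyz":[0.01,0,0],"yaw":0},{"grip":0,"xyz":[0.02,0,0],"yaw":0}]'>/dev/null
python3 -c "$S"
```

```text
t 9.3 tcp [ 0.5258 -0.0099  0.2015] jig [ 0.0513 -0.0001] yaw_y_jig -90.2 F_jig [-1.96  1.15] Fz -1.61 Mz 0.08 gap 0.0119 q6 -1.97
t 9.5 tcp [ 0.5238 -0.0103  0.2015] jig [ 0.0534 -0.0001] yaw_y_jig -90.2 F_jig [-1.76 -0.04] Fz -1.8 Mz 0.07 gap 0.0122 q6 -1.98
t 9.7 tcp [ 0.5218 -0.0108  0.2015] jig [ 0.0555 -0.0001] yaw_y_jig -90.2 F_jig [-2.3  -0.78] Fz -0.88 Mz 0.02 gap 0.0121 q6 -1.98
```

```bash
S='from h import *
state()'
python3 -m jog '[{"grip":0,"xyz":[0.005,0,0],"yaw":0},{"grip":0,"xyz":[0.01,0,0],"yaw":0}]'>/dev/null
python3 -c "$S"
python3 -m jog '[{"grip":0,"xyz":[0.005,0,0],"yaw":0},{"grip":0,"xyz":[0.008,0,0],"yaw":0}]'>/dev/null
python3 -c "$S"
```

```text
t 9.9 tcp [ 0.5208 -0.011   0.2015] jig [ 0.0565 -0.0001] yaw_y_jig -90.2 F_jig [-3.23  0.69] Fz -1.85 Mz 0.04 gap 0.0118 q6 -1.98
t 10.1 tcp [ 0.52   -0.0112  0.2015] jig [ 0.0573 -0.0001] yaw_y_jig -90.2 F_jig [-2.92  0.12] Fz -0.83 Mz 0.05 gap 0.0121 q6 -1.98
```

```bash
S='from h import *
state()'
python3 -m jog '[{"grip":0,"xyz":[0.005,0,0],"yaw":0},{"grip":0,"xyz":[0.008,0,0],"yaw":0}]'>/dev/null
python3 -c "$S"
```

```text
t 10.3 tcp [ 0.5196 -0.0113  0.2017] jig [ 0.0578 -0.0001] yaw_y_jig -90.2 F_jig [-4.93 -0.77] Fz -0.1 Mz 0.03 gap 0.012 q6 -1.98
```

```bash
S='from h import *
state()'
python3 -m jog '[{"grip":0,"xyz":[0.004,0,0],"yaw":0},{"grip":0,"xyz":[0.006,0,0],"yaw":0}]'>/dev/null
python3 -c "$S"
```

```text
t 10.5 tcp [ 0.5193 -0.0113  0.2019] jig [ 0.058  -0.0001] yaw_y_jig -90.2 F_jig [-4.67 -0.75] Fz -1.65 Mz 0.02 gap 0.0122 q6 -1.98
```

```bash
S='from h import *
state()'
python3 -m jog '[{"grip":0,"xyz":[0.005,0,0],"yaw":0},{"grip":0,"xyz":[0.01,0,0],"yaw":0},{"grip":0,"xyz":[0.01,0,0],"yaw":0}]'>/dev/null
python3 -c "$S"
```

```text
t 10.8 tcp [ 0.5188 -0.0114  0.2022] jig [ 0.0585 -0.0002] yaw_y_jig -90.2 F_jig [-5.47 -1.25] Fz -2.93 Mz 0.06 gap 0.0122 q6 -1.98
```

```bash
S='from h import *
s,_=state();print(np.round(s["orientation"],4),np.round(s["wrist_torque"],2))'
python3 -m jog '[{"grip":0,"xyz":[-0.003,0,0.008],"yaw":0},{"grip":0,"xyz":[-0.003,0,0.012],"yaw":0},{"grip":0,"xyz":[-0.003,0,0.012],"yaw":0}]'>/dev/null
python3 -c "$S"
```

```text
t 11.1 tcp [ 0.5192 -0.0113  0.2014] jig [ 0.0581 -0.0001] yaw_y_jig -90.2 F_jig [-3.45 -2.06] Fz 2.06 Mz 0.04 gap 0.0118 q6 -1.98
[-0.3368  3.1213  0.0097] [ 0.22 -0.41  0.04]
```

```bash
S='from h import *
s,_=state();print(np.round(s["orientation"],4),np.round(s["wrist_torque"],2))'
python3 -m jog '[{"grip":0,"xyz":[0.006,0,0.004],"yaw":0},{"grip":0,"xyz":[0.012,0,0.006],"yaw":0},{"grip":0,"xyz":[0.012,0,0.006],"yaw":0}]'>/dev/null
python3 -c "$S"
```

```text
t 11.4 tcp [ 0.5188 -0.0114  0.2014] jig [ 0.0586 -0.0001] yaw_y_jig -90.3 F_jig [-5.1 -2.5] Fz 1.75 Mz 0.01 gap 0.0121 q6 -1.98
[-0.336   3.1187  0.0098] [ 0.44 -0.65  0.01]
```

```bash
S='from h import *
s,_=state();print(np.round(s["orientation"],4),np.round(s["wrist_torque"],2))'
python3 -m jog '[{"grip":0,"xyz":[0.01,0.003,0.004],"yaw":0},{"grip":0,"xyz":[0.016,0.003,0.006],"yaw":0},{"grip":0,"xyz":[0.016,0.003,0.006],"yaw":0}]'>/dev/null
python3 -c "$S"
```

```text
t 11.7 tcp [ 0.5181 -0.0114  0.2016] jig [ 0.0593 -0.0003] yaw_y_jig -90.3 F_jig [-6.66 -1.74] Fz 2.46 Mz 0.0 gap 0.0119 q6 -1.98
[-0.3353  3.1153  0.0093] [ 0.38 -0.8   0.  ]
```

Run:
```python
from h import *
s,Rt=state();print("tool z",Rt[:,2].round(4), "tip jig", w2j(np.array(s["ee_pos"])+.16*Rt[:,2]).round(4))
cv2.imwrite('pics/scene4.png',get_image('scene')[:,:,::-1])
s=cv2.imread('pics/scene4.png')[185:245,265:345]
cv2.imwrite('pics/f.png',cv2.resize(s,(800,600),interpolation=2))
```

```text
t 11.7 tcp [ 0.5181 -0.0114  0.2016] jig [ 0.0593 -0.0003] yaw_y_jig -90.3 F_jig [-6.66 -1.74] Fz 2.46 Mz 0.0 gap 0.0119 q6 -1.98
tool z [ 0.0076  0.0068 -0.9999] tip jig [ 0.0578 -0.0011]
```

View pics/f.png

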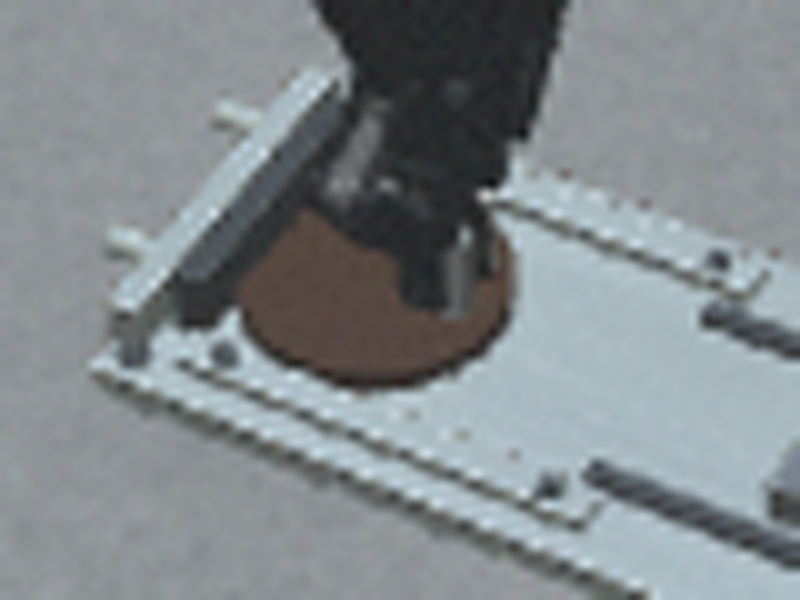

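```bash
S='from h import *
s,_=state()'
python3 -m jog '[{"grip":0,"xyz":[0.01,0.004,0.004],"yaw":0},{"grip":0,"xyz":[0.016,0.004,0.006],"yaw":0},{"grip":0,"xyz":[0.021,0.004,0.006],"yaw":0},{"grip":0,"xyz":[0.021,0.004,0.006],"yaw":0}]'>/dev/null
python3 -c "$S"
```

```text
t 12.15 tcp [ 0.5172 -0.0115  0.2019] jig [ 0.0601 -0.0004] yaw_y_jig -90.3 F_jig [-6.87 -2.07] Fz 1.41 Mz 0.04 gap 0.0122 q6 -1.98
```

```bash
S='from h import *
s,_=state()'
python3 -m jog '[{"grip":0,"xyz":[-0.006,0,0.006],"yaw":0},{"grip":0,"xyz":[-0.006,0,0.006],"yaw":0},{"grip":0.5,"xyz":[-0.006,0,0.006],"yaw":0},{"grip":0.5,"xyz":[-0.006,0,0.006],"yaw":0},{"grip":0.5,"xyz":[-0.006,0,0.006],"yaw":0},{"grip":0.5,"xyz":[-0.006,0,0.006],"yaw":0}]' >/dev/null
python3 -c "$S"
python3 -m jog '[{"grip":0.5,"xyz":[0,0,-0.2],"yaw":0},{"grip":0.5,"xyz":[0,0,-0.5],"yaw":0},{"grip":0.5,"xyz":[-0.2,0,-0.5],"yaw":0},{"grip":0,"xyz":[-0.5,0,-0.5],"yaw":0},{"grip":0,"xyz":[-0.5,0,-0.5],"yaw":0},{"grip":0,"xyz":[-0.5,0,-0.5],"yaw":0},{"grip":0,"xyz":[-0.5,0,-0.5],"yaw":0},{"grip":0,"xyz":[-0.5,0,-0.5],"yaw":0}]' >/dev/null
python3 - <<'E'
from h import *
goto(j2w((.012,0)),.1885,-90)
cv2.imwrite('pics/scene5.png',get_image('scene')[:,:,::-1]);cv2.imwrite('pics/top5.png',get_image('top')[:,:,::-1])
s=cv2.imread('pics/scene5.png')[185:245,265:345];t=cv2.imread('pics/top5.png')[170:260,290:370]
cv2.imwrite('pics/g.png',np.hstack([cv2.resize(s,(440,400),interpolation=2),cv2.resize(t,(356,400),interpolation=2)]))
E
```

```text
t 12.75 tcp [ 0.5172 -0.0114  0.2008] jig [ 0.0601 -0.0005] yaw_y_jig -90.3 F_jig [0.47 0.46] Fz -0.72 Mz 0.02 gap 0.0428 q6 -1.98
t 13.55 tcp [ 0.5646 -0.0012  0.2508] jig [ 0.0117 -0.0001] yaw_y_jig -90.3 F_jig [0.35 0.16] Fz -0.1 Mz -0.05 gap -0.0002 q6 -1.95
xyz [0.0094, -0.0045, 0.6225] yaw -0.0051
```

View pics/g.png

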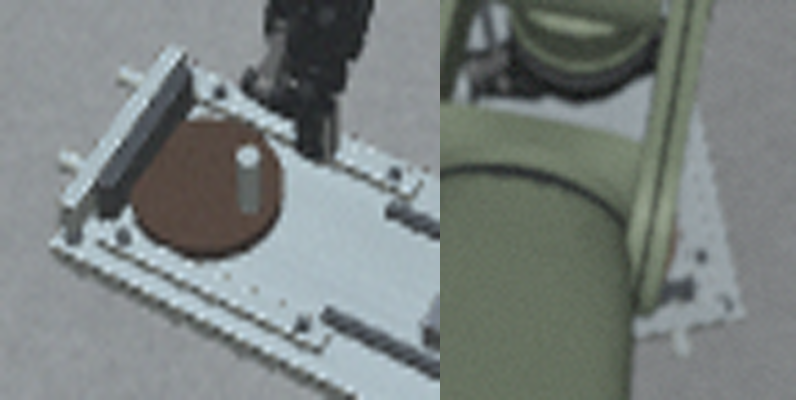

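```bash
S='from h import *
s,_=state()'
python3 -m jog '[{"grip":0,"xyz":[0,-0.005,0.2],"yaw":0},{"grip":0,"xyz":[0,-0.005,0.4],"yaw":0},{"grip":0,"xyz":[0,-0.005,0.55],"yaw":0},{"grip":0,"xyz":[0,-0.005,0.62],"yaw":0},{"grip":0,"xyz":[0,-0.005,0.62],"yaw":0}]' >/dev/null
python3 -c "$S"
python3 -m jog '[{"grip":0,"xyz":[0.03,0,0],"yaw":0},{"grip":0,"xyz":[0.06,0,0],"yaw":0},{"grip":0,"xyz":[0.09,0,0],"yaw":0},{"grip":0,"xyz":[0.12,0,0],"yaw":0},{"grip":0,"xyz":[0.12,0,0],"yaw":0}]' >/dev/null
python3 -c "$S"
```

```text
t 14.15 tcp [ 0.5649 -0.0013  0.1878] jig [ 0.0114 -0.    ] yaw_y_jig -90.3 F_jig [ 0.21 -0.69] Fz 0.55 Mz -0.0 gap 0.0001 q6 -1.95
t 14.65 tcp [ 0.5528 -0.0039  0.188 ] jig [ 0.0237 -0.0001] yaw_y_jig -90.3 F_jig [ 0.12 -0.11] Fz 0.81 Mz -0.03 gap 0.0003 q6 -1.96
```

```bash
S='from h import *
s,_=state()'
python3 -m jog '[{"grip":0,"xyz":[0.02,0,0],"yaw":0},{"grip":0,"xyz":[0.04,0,0],"yaw":0},{"grip":0,"xyz":[0.04,0,0],"yaw":0}]' >/dev/null
python3 -c "$S"
python3 -m jog '[{"grip":0,"xyz":[0.01,0,0],"yaw":0},{"grip":0,"xyz":[0.015,0,0],"yaw":0},{"grip":0,"xyz":[0.015,0,0],"yaw":0}]' >/dev/null
python3 -c "$S"
python3 -m jog '[{"grip":0,"xyz":[0.01,0,0],"yaw":0},{"grip":0,"xyz":[0.013,0,0],"yaw":0},{"grip":0,"xyz":[0.013,0,0],"yaw":0}]' >/dev/null
python3 -c "$S"
```

```text
t 14.95 tcp [ 0.5485 -0.0047  0.1879] jig [ 0.0281 -0.0002] yaw_y_jig -90.3 F_jig [-0.89  0.06] Fz 1.09 Mz 0.02 gap -0.0002 q6 -1.96
t 15.25 tcp [ 0.547  -0.0051  0.1879] jig [ 0.0296 -0.0002] yaw_y_jig -90.3 F_jig [-0.55 -0.6 ] Fz -0.05 Mz -0.02 gap -0.0003 q6 -1.96
t 15.55 tcp [ 0.5462 -0.0053  0.188 ] jig [ 0.0305 -0.0002] yaw_y_jig -90.3 F_jig [-2.9  -1.13] Fz -2.22 Mz -0.01 gap 0.0 q6 -1.96
```

```bash
S='from h import *
s,_=state()'
python3 -m jog '[{"grip":0,"xyz":[0.006,0,0],"yaw":0},{"grip":0,"xyz":[0.012,0,0],"yaw":0},{"grip":0,"xyz":[0.018,0,0],"yaw":0},{"grip":0,"xyz":[0.018,0,0],"yaw":0}]' >/dev/null
python3 -c "$S"
```

```text
t 15.95 tcp [ 0.5454 -0.0055  0.1886] jig [ 0.0313 -0.0002] yaw_y_jig -90.4 F_jig [-5.03 -1.98] Fz -2.21 Mz -0.04 gap 0.0002 q6 -1.96
```

```bash
S='from h import *
s,_=state()'
python3 -m jog '[{"grip":0,"xyz":[0.01,0.003,0.006],"yaw":0},{"grip":0,"xyz":[0.018,0.003,0.01],"yaw":0},{"grip":0,"xyz":[0.026,0.003,0.012],"yaw":0},{"grip":0,"xyz":[0.03,0.003,0.012],"yaw":0},{"grip":0,"xyz":[0.03,0.003,0.012],"yaw":0}]' >/dev/null
python3 -c "$S"
```

```text
t 16.45 tcp [ 0.5441 -0.0054  0.1885] jig [ 0.0325 -0.0005] yaw_y_jig -90.4 F_jig [-8.52 -1.61] Fz -0.77 Mz -0.04 gap 0.0002 q6 -1.96
```

```bash
S='from h import *
s,_=state()'
python3 -m jog '[{"grip":0,"xyz":[0.015,0.003,0.006],"yaw":0},{"grip":0,"xyz":[0.026,0.003,0.01],"yaw":0},{"grip":0,"xyz":[0.034,0.003,0.012],"yaw":0},{"grip":0,"xyz":[0.034,0.003,0.012],"yaw":0},{"grip":0,"xyz":[0.034,0.003,0.012],"yaw":0},{"grip":0,"xyz":[0.034,0.003,0.012],"yaw":0}]' >/dev/null
python3 -c "$S"
```

```text
t 17.05 tcp [ 0.5428 -0.0054  0.1885] jig [ 0.0339 -0.0008] yaw_y_jig -90.4 F_jig [-8.35 -2.03] Fz -2.29 Mz -0.01 gap -0.0002 q6 -1.97
```

```bash
S='from h import *
s,Rt=state();print(Rt[:,2].round(4),w2j(np.array(s["ee_pos"])+.17*Rt[:,2]).round(4))'
python3 -m jog '[{"grip":0,"xyz":[0.015,0.003,0.006],"yaw":0},{"grip":0,"xyz":[0.028,0.003,0.01],"yaw":0},{"grip":0,"xyz":[0.04,0.003,0.012],"yaw":0},{"grip":0,"xyz":[0.04,0.003,0.012],"yaw":0},{"grip":0,"xyz":[0.04,0.003,0.012],"yaw":0},{"grip":0,"xyz":[0.04,0.003,0.012],"yaw":0},{"grip":0,"xyz":[0.04,0.003,0.012],"yaw":0},{"grip":0,"xyz":[0.04,0.003,0.012],"yaw":0},{"grip":0,"xyz":[0.04,0.003,0.012],"yaw":0},{"grip":0,"xyz":[0.04,0.003,0.012],"yaw":0},{"grip":0,"xyz":[0.04,0.003,0.012],"yaw":0},{"grip":0,"xyz":[0.04,0.003,0.012],"yaw":0},{"grip":0,"xyz":[0.04,0.003,0.012],"yaw":0},{"grip":0,"xyz":[0.04,0.003,0.012],"yaw":0}]' >/dev/null
python3 -c "$S"
```

```text
t 18.45 tcp [ 0.5412 -0.0055  0.1887] jig [ 0.0354 -0.0011] yaw_y_jig -90.5 F_jig [-10.36  -1.85] Fz -1.77 Mz -0.04 gap -0.0004 q6 -1.97
[ 0.0334  0.0107 -0.9994] [ 0.0295 -0.0016]
```

```bash
python3 -m jog '[{"grip":0,"xyz":[-0.06,0,0],"yaw":0},{"grip":0,"xyz":[-0.12,0,0],"yaw":0},{"grip":0,"xyz":[-0.15,0,-0.3],"yaw":0},{"grip":0,"xyz":[-0.3,0,-0.75],"yaw":0},{"grip":0,"xyz":[-0.7,0,-0.8],"yaw":0},{"grip":0,"xyz":[-1,0,-0.8],"yaw":0},{"grip":0,"xyz":[-1,0,-0.8],"yaw":0},{"grip":0,"xyz":[-1,0,-0.8],"yaw":0}]' >/dev/null
python3 -c "
from h import *
goto(j2w((-.146,0)),.265,-90)"
```

```text
t 19.25 tcp [0.6358 0.0145 0.2711] jig [-0.0613 -0.    ] yaw_y_jig -90.5 F_jig [-0.08  0.52] Fz -0.57 Mz 0.01 gap -0.0002 q6 -1.9
xyz [-0.8451, 0.0064, 0.0872] yaw -0.0078
```

```bash
python3 -m jog '[{"grip":0,"xyz":[-0.4,0,0],"yaw":0},{"grip":0,"xyz":[-0.88,0,0],"yaw":0},{"grip":0,"xyz":[-0.88,0,0],"yaw":0},{"grip":0,"xyz":[-0.88,0,0],"yaw":0}]' >/dev/null
python3 - <<'E'
from h import *
s,Rt=state();print("tip",w2j(np.array(s["ee_pos"])+.17*Rt[:,2]).round(4))
goto(j2w((-.149,0)),.213,-90)
cv2.imwrite('pics/scene6.png',get_image('scene')[:,:,::-1])
cv2.imwrite('pics/hh.png',cv2.resize(cv2.imread('pics/scene6.png')[165:265,265:395],(780,600),interpolation=2))
E
```

```text
t 19.65 tcp [0.7209 0.0328 0.2715] jig [-0.1484  0.0006] yaw_y_jig -90.5 F_jig [ 0.69 -0.16] Fz -0.81 Mz 0.04 gap -0.0003 q6 -1.86
tip [-1.529e-01 -1.000e-04]
t 19.65 tcp [0.7209 0.0328 0.2715] jig [-0.1484  0.0006] yaw_y_jig -90.5 F_jig [ 0.69 -0.16] Fz -0.81 Mz 0.04 gap -0.0003 q6 -1.86
xyz [0.0093, 0.0036, 0.5854] yaw -0.0076
```

View pics/hh.png

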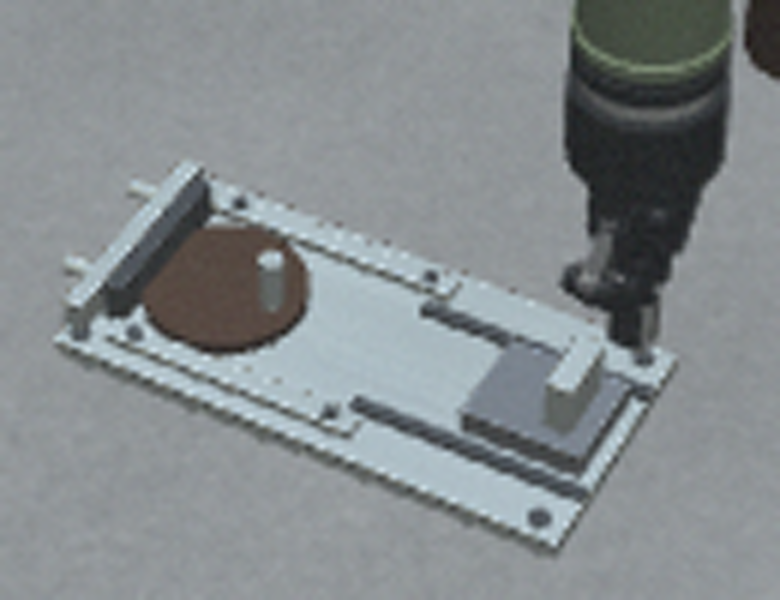

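```bash
S='from h import *
s,_=state()'
python3 -m jog '[{"grip":0,"xyz":[0,0,0.2],"yaw":0},{"grip":0,"xyz":[0,0,0.4],"yaw":0},{"grip":0,"xyz":[0.005,0,0.57],"yaw":0},{"grip":0,"xyz":[0.005,0,0.57],"yaw":0}]' >/dev/null
python3 -c "
from h import *
s,_=state();print('stud',w2j(atz('scene',(265+271/6,165+258/6),.054)))"
python3 -m jog '[{"grip":0,"xyz":[0.03,0,0],"yaw":0},{"grip":0,"xyz":[0.06,0,0],"yaw":0},{"grip":0,"xyz":[0.09,0,0],"yaw":0},{"grip":0,"xyz":[0.12,0,0],"yaw":0},{"grip":0,"xyz":[0.15,0,0],"yaw":0},{"grip":0,"xyz":[0.18,0,0],"yaw":0},{"grip":0,"xyz":[0.21,0,0],"yaw":0},{"grip":0,"xyz":[0.24,0,0],"yaw":0},{"grip":0,"xyz":[0.27,0,0],"yaw":0},{"grip":0,"xyz":[0.3,0,0],"yaw":0}]' >/dev/null
python3 -c "$S"
```

```text
t 20.1 tcp [0.7185 0.0329 0.2114] jig [-0.146 -0.   ] yaw_y_jig -90.5 F_jig [ 0.71 -1.43] Fz -0.08 Mz 0.04 gap 0.0004 q6 -1.86
stud [ 0.05190182 -0.00316707]
t 21.1 tcp [0.6891 0.0265 0.2111] jig [-0.1159 -0.0002] yaw_y_jig -90.5 F_jig [-3.08  1.37] Fz 1.33 Mz -0.01 gap -0.0002 q6 -1.88
```

```bash
S='from h import *
s,Rt=state();print(w2j(np.array(s["ee_pos"])+.17*Rt[:,2]).round(4))'
python3 -m jog '[{"grip":0,"xyz":[0.05,0,0],"yaw":0},{"grip":0,"xyz":[0.1,0,0],"yaw":0},{"grip":0,"xyz":[0.15,0,0],"yaw":0},{"grip":0,"xyz":[0.2,0,0],"yaw":0},{"grip":0,"xyz":[0.25,0,0],"yaw":0},{"grip":0,"xyz":[0.3,0,0],"yaw":0},{"grip":0,"xyz":[0.35,0,0],"yaw":0},{"grip":0,"xyz":[0.4,0,0],"yaw":0},{"grip":0,"xyz":[0.45,0,0],"yaw":0},{"grip":0,"xyz":[0.5,0,0],"yaw":0},{"grip":0,"xyz":[0.55,0,0],"yaw":0},{"grip":0,"xyz":[0.6,0,0],"yaw":0},{"grip":0,"xyz":[0.65,0,0],"yaw":0},{"grip":0,"xyz":[0.68,0,0],"yaw":0},{"grip":0,"xyz":[0.71,0,0],"yaw":0},{"grip":0,"xyz":[0.74,0,0],"yaw":0}]' >/dev/null
python3 -c "$S"
python3 -m jog '[{"grip":0,"xyz":[0.02,0,0],"yaw":0},{"grip":0,"xyz":[0.04,0,0],"yaw":0},{"grip":0,"xyz":[0.06,0,0],"yaw":0},{"grip":0,"xyz":[0.08,0,0],"yaw":0}]' >/dev/null
python3 -c "$S"
```

```text
t 22.7 tcp [0.6165 0.011  0.2097] jig [-0.0417 -0.0008] yaw_y_jig -90.5 F_jig [-2.19  0.61] Fz 1.75 Mz 0.03 gap -0.0002 q6 -1.91
[-0.0451 -0.0019]
t 23.1 tcp [0.6086 0.0094 0.2095] jig [-0.0336 -0.0009] yaw_y_jig -90.5 F_jig [-2.25  0.91] Fz 2.43 Mz 0.04 gap -0.0004 q6 -1.92
[-0.037 -0.002]
```

```bash
S='from h import *
s,Rt=state()'
python3 -m jog '[{"grip":0,"xyz":[0.015,0,0],"yaw":0},{"grip":0,"xyz":[0.03,0,0],"yaw":0},{"grip":0,"xyz":[0.04,0,0],"yaw":0}]' >/dev/null
python3 -c "$S"
python3 -m jog '[{"grip":0,"xyz":[0.01,0,0],"yaw":0},{"grip":0,"xyz":[0.015,0,0],"yaw":0}]' >/dev/null
python3 -c "$S"
python3 -m jog '[{"grip":0,"xyz":[0.01,0,0],"yaw":0},{"grip":0,"xyz":[0.012,0,0],"yaw":0}]' >/dev/null
python3 -c "$S"
```

```text
t 23.4 tcp [0.6045 0.0085 0.2094] jig [-0.0295 -0.001 ] yaw_y_jig -90.5 F_jig [-2.91  1.61] Fz 0.91 Mz -0.02 gap -0.0001 q6 -1.92
t 23.6 tcp [0.6029 0.0082 0.2093] jig [-0.0278 -0.001 ] yaw_y_jig -90.5 F_jig [-2.24  0.66] Fz 1.71 Mz -0.01 gap -0.0001 q6 -1.92
t 23.8 tcp [0.6016 0.0079 0.2092] jig [-0.0265 -0.0011] yaw_y_jig -90.5 F_jig [-1.61  1.38] Fz 2.18 Mz -0.0 gap -0.0001 q6 -1.92
```

```bash
S='from h import *
s,Rt=state()'
python3 -m jog '[{"grip":0,"xyz":[0.008,0,0],"yaw":0},{"grip":0,"xyz":[0.012,0,0],"yaw":0},{"grip":0,"xyz":[0.012,0,0],"yaw":0}]' >/dev/null
python3 -c "$S"
```

```text
t 24.1 tcp [0.6008 0.0078 0.2093] jig [-0.0257 -0.0011] yaw_y_jig -90.5 F_jig [-4.98  1.64] Fz -0.92 Mz 0.04 gap 0.0001 q6 -1.92
```

```bash
S='from h import *
s,Rt=state()'
python3 -m jog '[{"grip":0,"xyz":[0.008,0,0],"yaw":0},{"grip":0,"xyz":[0.014,0,0],"yaw":0},{"grip":0,"xyz":[0.02,0,0],"yaw":0},{"grip":0,"xyz":[0.02,0,0],"yaw":0},{"grip":0,"xyz":[0.02,0,0],"yaw":0},{"grip":0,"xyz":[0.02,0,0],"yaw":0}]' >/dev/null
python3 -c "$S"
```

```text
t 24.7 tcp [0.6    0.0076 0.2094] jig [-0.0249 -0.0011] yaw_y_jig -90.5 F_jig [-6.7   1.02] Fz -2.46 Mz -0.02 gap -0.0002 q6 -1.92
```

One slightly firmer hold, then retreat straight back, up and clear.

```bash
S='from h import *
s,Rt=state()'
python3 -m jog '[{"grip":0,"xyz":[0.01,0,0],"yaw":0},{"grip":0,"xyz":[0.018,0,0],"yaw":0},{"grip":0,"xyz":[0.025,0,0],"yaw":0},{"grip":0,"xyz":[0.025,0,0],"yaw":0},{"grip":0,"xyz":[0.025,0,0],"yaw":0},{"grip":0,"xyz":[0.025,0,0],"yaw":0},{"grip":0,"xyz":[0.025,0,0],"yaw":0},{"grip":0,"xyz":[0.025,0,0],"yaw":0}]' >/dev/null
python3 -c "$S"
python3 -m jog '[{"grip":0,"xyz":[-0.04,0,0],"yaw":0},{"grip":0,"xyz":[-0.1,0,0],"yaw":0},{"grip":0,"xyz":[-0.2,0,0],"yaw":0},{"grip":0,"xyz":[-0.25,0,-0.4],"yaw":0},{"grip":0,"xyz":[-0.25,0,-0.9],"yaw":0},{"grip":0,"xyz":[-0.9,0,-1],"yaw":0},{"grip":0,"xyz":[-1,0,-1],"yaw":0},{"grip":0,"xyz":[-1,0,-1],"yaw":0},{"grip":0,"xyz":[-1,0,-1],"yaw":0}]' >/dev/null
python3 -m jog '[{"grip":0,"xyz":[-0.4,0,-0.3],"yaw":0},{"grip":0,"xyz":[-0.8,0,-0.5],"yaw":0},{"grip":0,"xyz":[-0.8,0,-0.5],"yaw":0},{"grip":0,"xyz":[-0.8,0,-0.5],"yaw":0}]' >/dev/null
python3 - <<'E'
from h import *
state()
for c in('scene','top'): cv2.imwrite(f'pics/{c}7.png',get_image(c)[:,:,::-1])
s=cv2.imread('pics/scene7.png')[180:250,265:365];t=cv2.imread('pics/top7.png')[150:255,290:380]
cv2.imwrite('pics/i.png',np.hstack([cv2.resize(s,(450,400),interpolation=2),cv2.resize(t,(343,400),interpolation=2)]))
E
```

```text
t 25.5 tcp [0.5991 0.0075 0.2095] jig [-0.024  -0.0012] yaw_y_jig -90.5 F_jig [-10.35   0.78] Fz -4.4 Mz -0.02 gap -0.0001 q6 -1.93
t 26.8 tcp [0.7706 0.0433 0.363 ] jig [-0.1991  0.0011] yaw_y_jig -90.5 F_jig [-0.22  0.49] Fz -0.64 Mz 0.01 gap -0.0001 q6 -1.84
```

View pics/i.png

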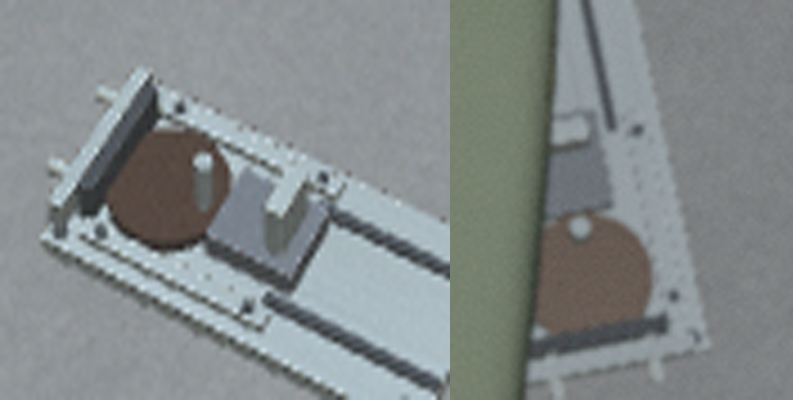

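```bash
python3 -m jog '[{"grip":0,"xyz":[0,0.5,0],"yaw":0},{"grip":0,"xyz":[0,1,0],"yaw":0},{"grip":0,"xyz":[0,1,0],"yaw":0},{"grip":0,"xyz":[0,1,0],"yaw":0}]' >/dev/null
python3 -m jog '[{"grip":0,"xyz":[0,0.5,0],"yaw":0},{"grip":0,"xyz":[0,1,0],"yaw":0},{"grip":0,"xyz":[0,1,0],"yaw":0},{"grip":0,"xyz":[0,1,0],"yaw":0}]' >/dev/null
python3 - <<'E'
from h import *
state()
cv2.imwrite('pics/top8.png',get_image('top')[:,:,::-1])
cv2.imwrite('pics/j.png',cv2.resize(cv2.imread('pics/top8.png')[150:260,280:380],(545,600),interpolation=2))
E
```

```text
t 27.7 tcp [0.7253 0.2401 0.3612] jig [-0.1977 -0.2008] yaw_y_jig -90.3 F_jig [0.16 0.8 ] Fz 0.1 Mz 0.01 gap -0.0002 q6 -1.58
```

View pics/j.png

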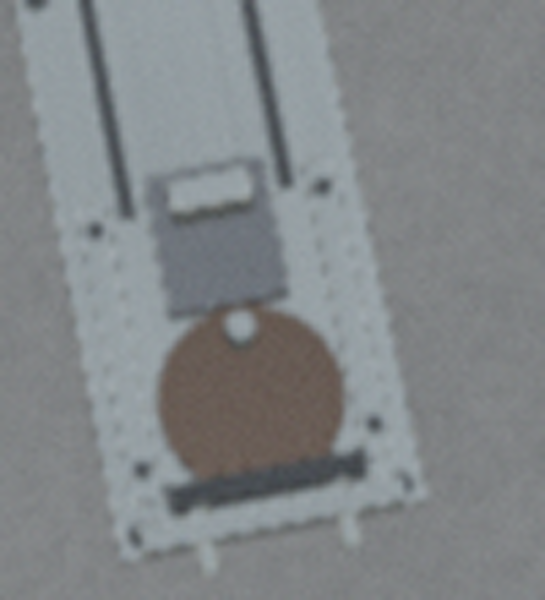

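```bash
python3 -c "
from rig import ctrl
print(ctrl.job_done(), ctrl.sense()['time'])"
```

```text
the job is handed in; nothing more can be done
the job is handed in; nothing more can be done
```

The job is handed in at about 28 s. The blank's flat looks flush on the bar and the stop's nose is against its back. The arm is clear and reads about zero force. I did not touch the pipe, plates or hammer.

**Turning:** I gripped the stud and turned the blank about 123° anticlockwise. The camera showed its flat facing about 123° clockwise of the bar. That is outside the 34–97° anticlockwise you gave, so I went by the picture.

**Pressing home:** I slid the blank until it touched the bar, but pushing at stud height (5–7 N) began to tip it. The tool rose about 0.5–0.8 mm, so the blank's back edge may have lifted briefly by up to that much. I let go and pressed low on the back rim instead. The push built up to about 10.4 N at the wrist and was held for about 1.1 s. Less about 2 N of drag, that is roughly 8 N on the bar.

**Stop:** I pushed the handle from behind until the nose met the blank. The push reached 6.7 N, then 10.4 N at the wrist in a last hold. Less about 2.5 N of slide friction, that is nearer 8 N than the 6 N asked.

**Last checks:** the final top picture shows no gap at the bar or the nose. The pictures cannot resolve gaps under about 1 mm, and I read forces only at the end of each move.

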